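Put a glued bracket under the ratchet press

TASK

Put the glued-up plywood bracket in the glue press: first pull the ram up by its knob and leave it hanging on the ratchet, high enough for the block to go under the foot, then lay the bracket flat on the press base with its block centred under the foot and let go of it. Then hold the pawl's thumb lever down so that the ram sinks gently by its own weight until the foot rests on the block, and let go. Do not drop the bracket, do not force the ram down, and leave the other things on the table where they are.

Things in the scene. Friction and masses are not known exactly. Their poses are not given: they have to be found in the camera images.
- press: dead-weight glue press, grey cast C-frame, bolted down. Origin: on the ram's axis at table level; z up; +y points from the ram to the column, so the throat is open to -y; the pawl's thumb lever sticks out to -x. Flat base: top 22 mm above the table, x -55..+55, y -75..+109 mm; four 12 mm high lugs reach |x| 83 mm at y -55 and +95
- press_head (a point): centre of the underside of the press's head, on the ram's axis, 105 mm above the table. In the press's axes the head spans x -30..+30, y -26..+108 mm, and is 60 mm high. The column that carries it: x -22..+22, y +58..+108 mm, down to the base. A 20 mm thick dashpot stands on the head at y +46; its rod and yoke rise with the ram
- ram (a joint): height of the ram, m: 0 down, 0.070 top stop. Gap between base and foot = 4 mm + this. Ram and foot 0.8 kg (+-15 %). Saw teeth at 12 mm pitch: it is pulled up past the sprung pawl (up to about 18 N at 40 mm/s) and, let go, is held at about 0.006, 0.018, 0.030, 0.042, 0.054 or 0.066. With the pawl clear it sinks at about 50 mm/s, slowed by the dashpot; foot on the bracket's block: 0.038
- ram_knob (a point): centre of the black cylindrical knob on top of the ram: upright, 34 mm across, 32 mm high (top 16 mm above this point); 246 mm above the table at ram = 0, rising with it. 24 to 31 mm under this point the dashpot's yoke sticks out 56 mm to the press's +y
- press_foot: round flat swivelling pressing foot at the lower end of the ram, 34 mm across. Origin: centre of its underside
- pawl (a joint): angle of the pawl, rad: 0 to 0.03 in the teeth; grows as the thumb lever is pressed down; clear of the teeth from about 0.15; stop at 0.30. A spring returns it. Pressing takes about 1 to 3 N at the pad
- lever_pad (a point): centre of the top of the pawl's thumb pad, a flat steel plate 38 mm (along press x) x 32 mm, 6 mm thick. Pawl in the teeth: lever about level, this point 95 mm from the ram's axis towards press -x, 182 mm above the table. It hinges 73 mm nearer the ram: pressed, the pad goes down about 11 mm for the pawl to clear, 21 mm to its stop. Free space below it
- bracket_mid (a point): the glued-up bracket, loose, 0.17 kg: a plywood strip 190 x 56 x 18 mm lying flat with a 70 x 56 x 24 mm block glued on top of one end (42 mm high there). This point: middle of the strip, half-way up it (9 mm above its underside). x runs along the strip towards the block end, y across it (56 mm), z up
- bracket_block (a point): centre of the bracket's block: 60 mm along the strip's +x from bracket_mid and 21 mm higher; the block's top is 12 mm above this point, the bracket's underside 30 mm below it
- strip: loose plain 18 mm plywood strip, 190 x 56 x 18 mm, like the bracket's strip but with no block on it; leave it. Origin: centre of its underside
- disc: loose plywood disc, 90 mm across, 6 mm thick, lying flat; leave it. Origin: centre of its underside
- cutters: loose flush cutters lying flat, about 130 mm long and 16 mm high, two bowed handles; leave them. Origin: middle of their length, on the table
- print_part: loose 3D-printed white ribbed part, 85 x 45 mm, 30 mm high; leave it. Origin: centre of its underside
- lens_cap: loose domed round cap, 60 mm across, 22 mm high; leave it. Origin: centre of its underside
- channel: loose 3D-printed U channel, 75 x 30 mm, 26 mm high; leave it. Origin: centre of its underside
- glue: upright closed glue bottle, 60 mm across, 160 mm high; leave it. Origin: centre of its underside
Not all that is in view belongs to the job. What is shaped like the part that bears bracket_mid but purple is not meant.

How it is judged:
By the outcome, as a careful person would: the job done as asked, in the order asked, and still so for the second after the job is handed in, with the robot touching nothing.
It also fails if it takes over 64 s, if anything falls off the work surface, if the arm or the gripper's body presses on something with over 40 N, if the wrist force passes 120 N, or if a joint passes its speed limit or range.

ROBOT

A 6-joint arm with a two-finger parallel gripper is mounted at the origin on the work surface. World frame = base frame: x ahead of the robot, y to its left, z up, the work surface at z = 0. Lengths are in m, angles in rad, forces in N, time in s.
With the tool pointing down it reaches from about 0.35 to 0.875 m from the base axis. Payload 4.2 kg.
Tool frame: the origin (TCP) lies on the centre line of the jaws, within the pads' length; the fingertips stand ctrl.tip_reach ahead of it and the grasp point (between the pads) lies 8 mm behind it (ctrl.tip_reach is the distance from the TCP to the fingertips, in m); z points along the fingers, y is the line along which they close (so a half turn about z gives the same grasp; the last joint's range is limited). The gripper opens to 85 mm and grips with 20 to 120 N. Pads are 22 mm wide; open, the fingers measure 114 mm over their backs; the gripper's body (76 mm by 85 mm) begins 54 mm behind the grasp point. The pads swing forward as they close: fully open they stand 13 mm farther back than shut.
Start: joints at [1.393, 0.385, 0.008, 0, -1.194, -0.259], TCP at [0.264, 0.566, 0.242] pointing down, gripper open.
Joint ranges: [-3.14, 3.14], [-1.21, 2.06], [-1.07, 1.41], [-3.16, 2.05], [-2.99, -0.16], [-3.1, 3.1]. Speed limits (rad/s): [2.79, 2.79, 3.14, 3.14, 3.14, 3.14].

INTERFACE

Orientations are given as a unit quaternion [x, y, z, w].
In Python, from plant import ctrl, vision gives the robot as it stands. The module is installed in compiled form; this text tells all that it offers.
- The arm moves only by the tool servo_tool, never from a script. Its argument "plan" is one flat list of numbers, 7 for each row, row after row: the shift along the tool's x, y, z in m, then the turn, a rotation vector about the tool's x, y, z in degrees, then the opening, from 0 (shut) to 1 (fully open). A call has 1 to 20 rows; each row is the pose to reach, as a shift and turn from the pose commanded when the call began, along the tool's axes at that moment; what a row does not reach only later rows make up. A row lasts 1/10 s, in which the tool goes at most 50 mm and 8.59 degrees, less where a joint would pass 70% of its speed; a pose out of reach is approached as far as the arm can. A call with a gripper value outside its range is refused whole. The fingers move at their own pace and stop on an object; the grip force is fixed at half the most. Time passes only in rows, so rows that repeat a pose let the fingers close. It gives the time, the measured TCP pose, the force, the opening and the grip force at its end, in the units of the state.
- ctrl.sense(): the state, without advancing time (a new reading comes with each control period).
- vision.capture(name): name is "scene" or "top" or "wrist"; returns a dict with "img" (480x640x3 uint8, blue, green, red), "K" (3x3 intrinsics, pixels), "dist_coeffs" ([k1, k2, p1, p2, k3] as OpenCV has them; the pictures are not rectified), "rvec" (rotation vector, rad) and "tvec" (3), from world to camera coordinates, as OpenCV has them. Camera axes: x right, y down, z forward; pixel columns grow to the right and rows downward; lengths in m; the calibration is good to about 2 mm. A picture is of the moment at which its call begins. There is no depth.
- ctrl.finish_job(): hands the job in; it is judged then, once.
The state is a dict: "time_s": time; "joint_pos": joint angles; "qd": joint speeds; "effort": joint torques, N m; "eef_pos": TCP position; "tcp_rot": TCP orientation; "force": force on the tool from outside, world axes, zero at the start; "moment": the same for the moment, N m; "opening": finger opening in m; "finger_force": force on a finger pad.
Only numpy, scipy, OpenCV 4.12 (cv2) and the standard library are available. Lean on these libraries where they do the work, as an engineer would, in place of code of your own. Each camera call takes 0.05 s, during which the arm holds its last target. There are 200 camera calls.

## Working session

There is one attempt and no reset: what is moved stays moved. The work goes in short steps, Python scripts to look and compute and a tool call to move; the robot and the scene stay as the last step left them, time stands still between calls to the robot, and variables do not carry over. Pictures are saved under pics/ and viewed, at most 10 in all, crops included, and the job is handed in when it is done.

Besides the shell and the picture viewer there is one more tool, called after "Call:" as name(argument=value, ...) on one line, values as JSON. servo_tool: Moves the arm, as the interface text tells. Its arguments: {"type":"object","properties":{"plan":{"type":"array"}},"required":["plan"]}

```bash
mkdir -p pics
python3 - <<'E'
from plant import ctrl, vision
import cv2,pickle
d={}
for n in("scene","top"):
    c=vision.capture(n); d[n]=c; cv2.imwrite(f"pics/{n}0.png",c["img"])
    R=cv2.Rodrigues(c["rvec"])[0]; print(n,(-R.T@c["tvec"].reshape(3)).round(3),R[2].round(2))
pickle.dump(d,open("d0.pkl","wb"))
s=ctrl.sense();print({k:s[k] for k in("time_s","eef_pos","tcp_rot","opening","force")},ctrl.tip_reach)
E
```

```text
scene [ 1.137 -0.69   0.852] [-0.54  0.59 -0.6 ]
top [ 0.341 -0.005  1.167] [ 0.16 -0.03 -0.99]
{'time_s': 0.1, 'eef_pos': array([0.26416516, 0.56586942, 0.24133946]), 'tcp_rot': array([ 9.76227485e-01, -2.16746291e-01, -1.78474207e-04,  9.54570312e-04]), 'opening': 0.0854341098613262, 'force': array([-0.82270631, -1.56611891,  0.09895238])} 0.011
```

View pics/scene0.png

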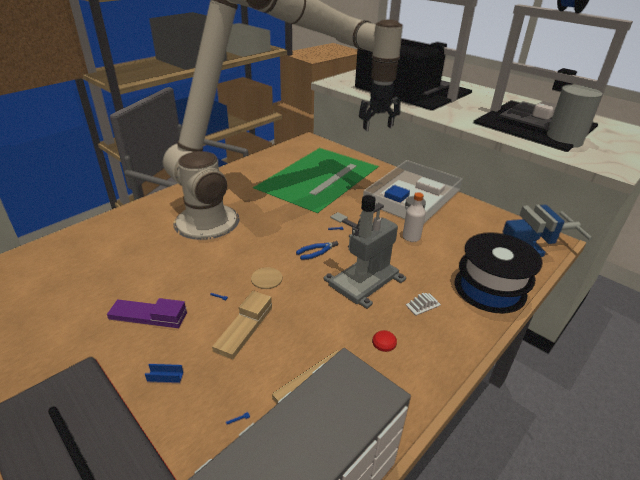

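View pics/top0.png

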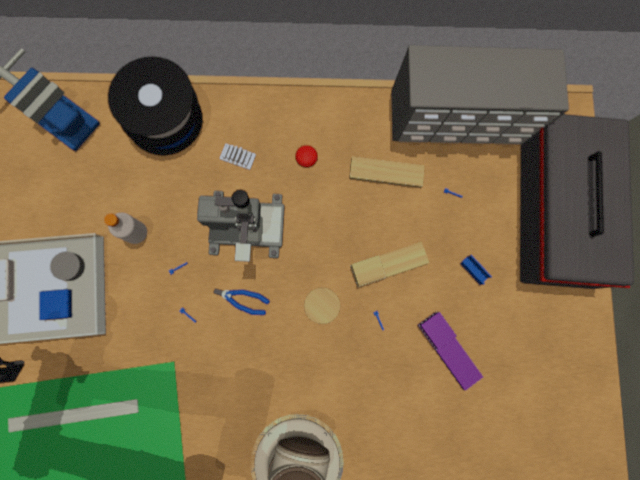

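The scene shows the press at about (365,250) with its throat facing the bracket at (245,325). The bracket's block end is at (257,305). In the top view the bracket is at (390,265) and the press at (240,225). I'll enlarge both.

Run:
```python
import cv2,pickle,numpy as np
d=pickle.load(open("d0.pkl","rb"))
t=d["top"]["img"];s=d["scene"]["img"]
a=cv2.resize(t[180:300,190:290],None,fx=4,fy=4,interpolation=2)
b=cv2.resize(t[230:300,340:440],None,fx=4,fy=4,interpolation=2)
c=cv2.resize(s[185:305,320:420],None,fx=4,fy=4,interpolation=2)
e=cv2.resize(s[285:361,205:280],None,fx=4,fy=4,interpolation=2)
o=np.zeros((800,800,3),np.uint8)
o[:480,:400]=a;o[:480,400:800]=c;o[480:760,:400]=b;o[480:784,400:700]=e
cv2.imwrite("pics/crop0.png",o[:600]);cv2.imwrite("pics/crop.png",cv2.resize(o,(600,600)))
cv2.imwrite("pics/crop1.png",np.hstack([a,c]))
cv2.imwrite("pics/crop2.png",np.hstack([b[:280],e[:280]]))
```

```text
(no output)
```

View pics/crop1.png

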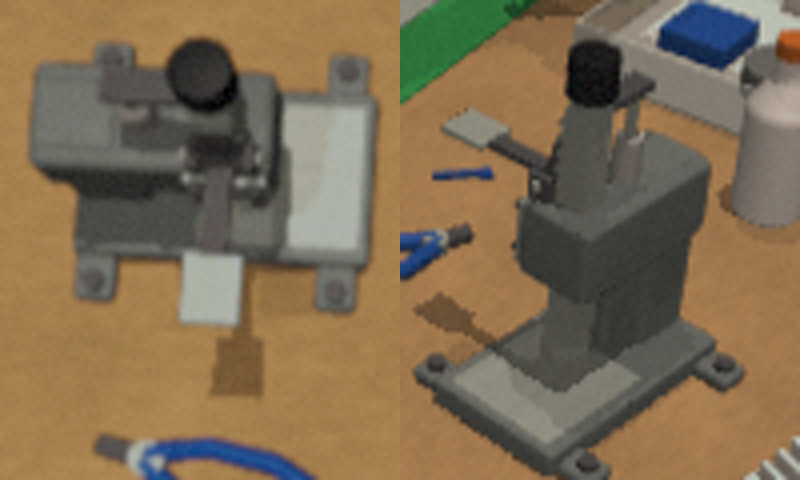

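View pics/crop2.png

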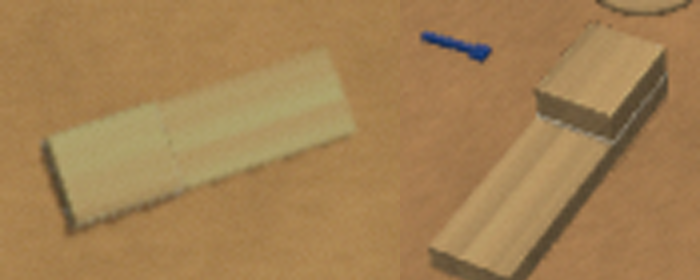

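Top crop: pad corners at (185,252), (242,254), (240,325) and (180,320), base corners at (378,98), (366,262) and (78,250), and the four lug bolts are visible. The bracket's block corners are clear in both views. Next I fit both poses.

```bash
cat > h.py <<'E'
import cv2,pickle,numpy as np
from scipy.optimize import least_squares
from scipy.spatial.transform import Rotation as Rn
d=pickle.load(open("d0.pkl","rb"))
def px(c,P): return cv2.projectPoints(np.array(P,float).reshape(-1,1,3),c["rvec"],c["tvec"],c["K"],c["dist_coeffs"])[0].reshape(-1,2)
def tw(p,P):
    c,s=np.cos(p[2]),np.sin(p[2]);P=np.array(P,float)
    return np.c_[p[0]+c*P[:,0]-s*P[:,1],p[1]+s*P[:,0]+c*P[:,1],P[:,2]]
def fit(obs,x0):
    # obs: list (cam,P,uv)
    def r(p): return np.concatenate([(px(c,tw(p,P))-np.array(uv)).ravel() for c,P,uv in obs])
    s=least_squares(r,x0,loss="soft_l1"); return s.x,r(s.x)
def ray(c,uv,z):
    R=cv2.Rodrigues(c["rvec"])[0];u=cv2.undistortPoints(np.array([[uv]],float),c["K"],c["dist_coeffs"])[0,0]
    o=-R.T@c["tvec"].reshape(3);v=R.T@np.r_[u,1];return o+v*(z-o[2])/v[2]
E
python3 - <<'E'
from h import *
f=lambda L,o:(np.array(L,float)+.5)/4-.5+np.array(o)
T,S=d["top"],d["scene"]
a=[190,180];b=[340,230];c=[320,185];e=[205,285]
P=[[.055,-.075,.022],[-.055,-.075,.022],[-.055,.109,.022],[-.095,0,.182]]
obs=[(T,P,f([[378,98],[366,262],[78,250],[212,288]],a)),(S,[[-.095,0,.182]],f([[76,128]],c)),
 (S,[[0,0,.262]],f([[196,52]],c)),(T,[[0,0,.262]],f([[201,70]],a))]
x,r=fit(obs,[.55,.1,0]);print("press",x.round(4),r.round(1).reshape(-1,2).tolist())
for pc in f([[113,55],[347,70],[336,290],[94,280]],a): print(ray(T,pc,.015).round(3))
Q=[[.095,.028,.042],[.025,.028,.042],[.025,-.028,.042],[.095,-.028,.042],[-.095,.028,.018],[-.095,-.028,.018]]
# top img: left=+y ; block x axis ~ +y => strip +y ~ -world x (down in image)
o=[(T,Q,f([[70,225],[183,188],[158,103],[45,140],[355,130],[327,48]],b)),
 (S,Q[:4]+Q[4:5],f([[195,25],[137,92],[212,115],[267,48],[30,250]],e))]
x,r=fit(o,[.43,-.15,1.5]);print("brk",x.round(4),r.round(1).reshape(-1,2).tolist())
from plant import ctrl
s=ctrl.sense();print(Rn.from_quat(s["tcp_rot"]).as_matrix().round(3))
for n,uv in(("disc",(322,306)),("cutL",(222,294)),("cutR",(268,305)),("glue",(128,232)),("strip",(387,172))): print(n,ray(T,uv,0.01).round(3))
E
```

```text
press [ 0.5722  0.1166 -0.032 ] [[-0.2, -1.4], [0.6, 0.6], [-1.7, 0.3], [-0.1, -0.3], [0.7, -0.4], [0.1, 6.8], [0.8, 1.5]]
[0.648 0.208 0.015]
[0.641 0.06  0.015]
[0.499 0.064 0.015]
[0.504 0.214 0.015]
brk [ 0.4729 -0.2262  1.9015] [[1.5, 0.0], [0.3, 0.2], [-1.2, -0.2], [0.2, -0.5], [0.2, 0.4], [-0.6, 0.0], [-0.4, -0.4], [-0.2, -0.3], [0.3, 0.8], [0.3, 0.1], [0.1, -0.3]]
[[ 0.906 -0.423 -0.001]
 [-0.423 -0.906 -0.002]
 [ 0.     0.002 -1.   ]]
disc [ 0.367 -0.058  0.01 ]
cutL [0.395 0.188 0.01 ]
cutR [0.369 0.075 0.01 ]
glue [0.546 0.428 0.01 ]
strip [ 0.714 -0.226  0.01 ]
```

```bash
cat >> h.py <<'E'
def rel(p,yaw):
    """tool shift & turn (deg) from present pose to world p with tool down, tool x at world angle yaw"""
    from plant import ctrl
    s=ctrl.sense();R=Rn.from_quat(s["tcp_rot"])
    c,n=np.cos(yaw),np.sin(yaw);W=Rn.from_matrix(np.array([[c,n,0],[n,-c,0],[0,0,-1.]]))
    print("sh",(R.inv().apply(np.array(p)-s["eef_pos"])*1000).round(1),"turn",(R.inv()*W).as_rotvec(True).round(1),"at",s["eef_pos"].round(4),"t",s["time_s"].round(2),"op",round(s["opening"],4),"F",s["force"].round(1),"j",np.round(s["joint_pos"],2))
E
python3 - <<'E'
from h import *
f=lambda L,o:(np.array(L,float)+.5)/4-.5+np.array(o)
T,S=d["top"],d["scene"]
a=[190,180];c=[320,185]
o=np.r_[f([[201,70]],a),f([[196,52]],c)]
r=lambda p:np.concatenate([px(T,[p])[0]-o[0],px(S,[p])[0]-o[1]])
s=least_squares(r,[.57,.117,.27]);print("knob top",s.x.round(4),s.fun.round(1))
rel([.572,.117,.40],-1.606)
E
```

```text
knob top [0.5702 0.1158 0.2811] [ 0.  0.  0. -0.]Traceback (most recent call last):
  File "<stdin>", line 8, in <module>
  File "h.py", line 21, in rel
    print("sh",(R.inv().apply(np.array(p)-s["eef_pos"])*1000).round(1),"turn",(R.inv()*W).as_rotvec(True).round(1),"at",s["eef_pos"].round(4),"t",s["time_s"].round(2),"op",round(s["opening"],4),"F",s["force"].round(1),"j",np.round(s["joint_pos"],2))
                                                                                                                                                  ^^^^^^^^^^^^^^^^^
AttributeError: 'float' object has no attribute 'round'
```

```bash
sed -i 's/s\["time_s"\].round(2)/round(s["time_s"],2)/' h.py; python3 -c "
from h import *
rel([.571,.1165,.38],-1.606)"
```

```text
sh [ 468.2  277.6 -138.1] turn [ 0.1 -0.1 67. ] at [0.2642 0.5659 0.2413] t 0.1 op 0.0854 F [-0.8 -1.6  0.1] j [ 1.39  0.39  0.01 -0.   -1.19 -0.26]
```

Call:
servo_tool(plan=[0,0,-0.05,0,0,0,1,0,0,-0.1,0,0,8,1,0.468,0.278,-0.138,0,0,67,1,0.468,0.278,-0.138,0,0,67,1,0.468,0.278,-0.138,0,0,67,1,0.468,0.278,-0.138,0,0,67,1,0.468,0.278,-0.138,0,0,67,1,0.468,0.278,-0.138,0,0,67,1,0.468,0.278,-0.138,0,0,67,1,0.468,0.278,-0.138,0,0,67,1,0.468,0.278,-0.138,0,0,67,1,0.468,0.278,-0.138,0,0,67,1,0.468,0.278,-0.138,0,0,67,1,0.468,0.278,-0.138,0,0,67,1,0.468,0.278,-0.138,0,0,67,1,0.468,0.278,-0.138,0,0,67,1])

```text
time_s: 1.7
eef_pos: [0.5704, 0.1169, 0.3799]
tcp_rot: [-0.695, 0.719, 0.0, -0.0]
force: [0.2, 0.6, 0.3]
opening: 0.0852
finger_force: 0.0
```

Run:
```python
from h import *
from plant import vision
w=vision.capture("wrist");pickle.dump(w,open("w1.pkl","wb"))
i=w["img"].copy()
for z in(.280,.264):
    for P in ([.572,.1166,z],): cv2.circle(i,tuple(np.int32(px(w,[P])[0])),4,(0,0,255),1)
for P in tw([.572,.1166,-.036],[[-.095,0,.182],[-.055,-.075,.022],[.055,-.075,.022]]): cv2.circle(i,tuple(np.int32(px(w,[P])[0])),4,(0,255,0),1)
cv2.imwrite("pics/w1.png",i);R=cv2.Rodrigues(w["rvec"])[0]; print((-R.T@w["tvec"].reshape(3)).round(3))
rel([.572,.1166,.38],-1.606)
```

```text
[0.569 0.051 0.511]
sh [ 0.7 -1.8  0.1] turn [0.  0.  0.1] at [0.5702 0.1173 0.3801] t 1.75 op 0.0851 F [-0.3  0.8  0.4] j [ 0.48  0.25  0.15 -0.   -1.47 -0.51]
```

View pics/w1.png

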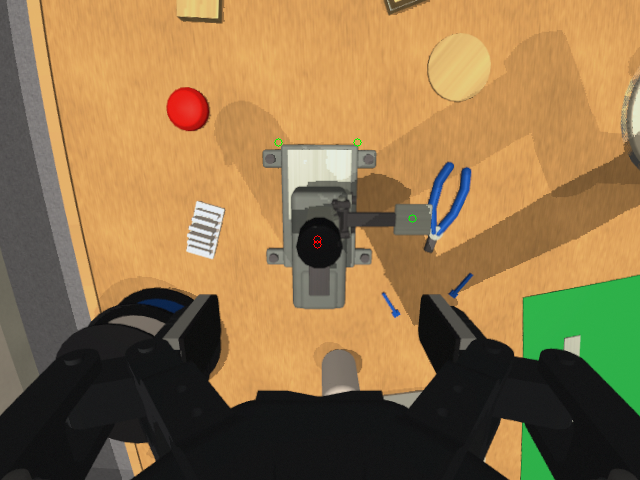

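The wrist view shows the knob top at (319,243), the pad centre at (412,219), and the bolts at (271,158), (369,158), (274,257) and (364,257). I'll refine the press pose from these.

Run:
```python
from h import *
w=pickle.load(open("w1.pkl","rb"));T=d["top"]
f=lambda L,o:(np.array(L,float)+.5)/4-.5+np.array(o)
B=lambda a:[[a,-.055,.014],[-a,-.055,.014],[a,.095,.014],[-a,.095,.014]]
ob=[[271,158],[369,158],[274,257],[364,257]]
obT=f([[347,70],[336,290],[113,55],[94,280]],[190,180])
def r(p,full=0):
    L=[px(w,tw(p,B(p[3])))-ob,px(w,tw(p,[[-.095,0,.182]]))-[412,219],px(w,tw(p,[[0,0,.280]]))-[319,243],2*(px(T,tw(p,B(p[3])))-obT),2*(px(T,tw(p,[[-.095,0,.182]]))-f([[212,288]],[190,180]))]
    return np.concatenate([l.ravel() for l in L])
s=least_squares(r,[.572,.1166,-.036,.07],loss="soft_l1");print(s.x.round(4));print(r(s.x).reshape(-1,2).round(1).tolist())
print(ray(w,(319,243),.28).round(4),ray(w,(412,219),.182).round(4))
rel([.572,.1166,.258],-1.606)
```

```text
[ 0.5713  0.1166 -0.0368  0.071 ]
[[-1.8, -0.8], [-1.3, -0.5], [-1.4, -0.6], [-0.1, -0.4], [1.1, -0.9], [-0.9, 1.7], [0.6, 0.6], [-0.5, 0.9], [-0.6, 2.0], [-0.1, 0.1], [-0.6, 0.2]]
[0.5707 0.1153 0.28  ] [0.4775 0.1209 0.182 ]
sh [  0.7  -1.9 122.1] turn [0.  0.  0.1] at [0.5702 0.1173 0.3801] t 1.75 op 0.0851 F [-0.3  0.8  0.4] j [ 0.48  0.25  0.15 -0.   -1.47 -0.51]
```

Call:
servo_tool(plan=[0.001,-0.001,0.04,0,0,0,1,0.001,-0.001,0.08,0,0,0,1,0.001,-0.001,0.105,0,0,0,1,0.001,-0.001,0.122,0,0,0,1,0.001,-0.001,0.122,0,0,0,1,0.001,-0.001,0.122,0,0,0,0.3,0.001,-0.001,0.122,0,0,0,0.3,0.001,-0.001,0.122,0,0,0,0.3,0.001,-0.001,0.122,0,0,0,0.3,0.001,-0.001,0.122,0,0,0,0.3,0.001,-0.001,0.122,0,0,0,0.3,0.001,-0.001,0.122,0,0,0,0.3])

```text
time_s: 2.95
eef_pos: [0.5706, 0.1157, 0.2599]
tcp_rot: [-0.695, 0.719, 0.001, -0.0]
force: [-5.9, 2.0, 4.2]
opening: 0.0327
finger_force: 59.3
```

Call:
servo_tool(plan=[0,0,-0.003,0,0,0,0.3,0,0,-0.007,0,0,0,0.3,0,0,-0.011,0,0,0,0.3,0,0,-0.015,0,0,0,0.3,0,0,-0.019,0,0,0,0.3,0,0,-0.023,0,0,0,0.3,0,0,-0.027,0,0,0,0.3,0,0,-0.031,0,0,0,0.3,0,0,-0.035,0,0,0,0.3,0,0,-0.038,0,0,0,0.3,0,0,-0.041,0,0,0,0.3,0,0,-0.041,0,0,0,0.3,0,0,-0.041,0,0,0,0.3])

```text
time_s: 4.25
eef_pos: [0.5706, 0.1156, 0.3001]
tcp_rot: [-0.695, 0.719, 0.001, -0.001]
force: [-5.0, 5.1, -13.6]
opening: 0.0326
finger_force: 63.9
```

Call:
servo_tool(plan=[0,0,0.001,0,0,0,0.3,0,0,0.002,0,0,0,0.3,0,0,0.003,0,0,0,0.3,0,0,0.004,0,0,0,0.3,0,0,0.004,0,0,0,0.3,0,0,0.004,0,0,0,0.3])

```text
time_s: 4.85
eef_pos: [0.5706, 0.1156, 0.2984]
tcp_rot: [-0.695, 0.719, 0.0, 0.0]
force: [-8.3, 5.8, -6.1]
opening: 0.0327
finger_force: 64.8
```

Call:
servo_tool(plan=[0,0,0,0,0,0,1,0,0,0,0,0,0,1,0,0,0,0,0,0,1,0,0,0,0,0,0,1,0,0,0,0,0,0,1,0,0,-0.03,0,0,0,1,0,0,-0.07,0,0,0,1,0,0,-0.1,0,0,0,1,0,0,-0.1,0,0,0,1])

```text
time_s: 5.75
eef_pos: [0.5736, 0.1153, 0.4012]
tcp_rot: [-0.694, 0.72, -0.003, 0.005]
force: [0.7, -0.1, 0.4]
opening: 0.085
finger_force: 0.0
```

Run:
```python
from h import *
from plant import vision
t=vision.capture("top");s=vision.capture("scene");w=vision.capture("wrist")
pickle.dump((t,s,w),open("d1.pkl","wb"))
b=cv2.resize(s["img"][160:310,310:430],None,fx=4,fy=4,interpolation=2)
for h in (.054,.042,.066): print(h,px(s,[[.5712,.1164,.262+h]]).round(1),px(s,[[.5712,.1164,.026+h]]).round(1))
cv2.imwrite("pics/s1.png",b)
u=1.9015; m=np.array([.4729,-.2262]); g=m-.045*np.array([np.cos(u),np.sin(u)])
print("grasp",g.round(4)); rel([*g,.12],u-np.pi)
```

```text
0.054 [[370.4 185.2]] [[362.5 261.2]]
0.042 [[369.9 189.6]] [[362.2 264.6]]
0.066 [[370.8 180.9]] [[362.9 257.8]]
grasp [ 0.4875 -0.2688]
sh [386.8  70.  274.7] turn [  0.1  -0.  -21. ] at [0.5715 0.1153 0.3945] t 5.9 op 0.0857 F [ 0.3  0.3 -0.1] j [ 0.48  0.25  0.19 -0.   -1.51 -0.51]
```

View pics/s1.png

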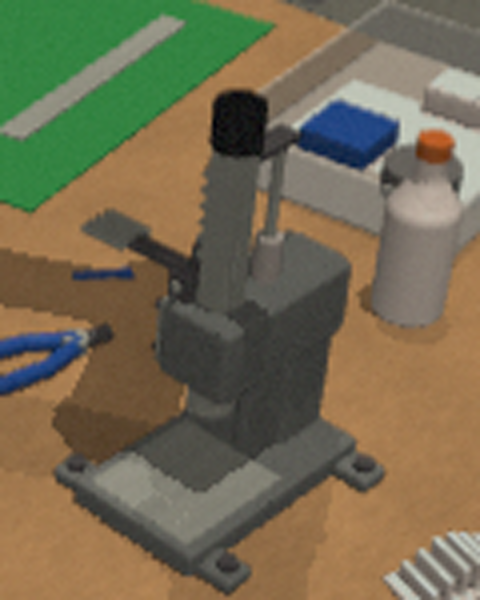

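The knob top at (370,185) matches the projection for ram = 0.054, so the ram is hanging on the ratchet. Next I go above the bracket.

Call:
servo_tool(plan=[0.05,0.01,0,0,0,0,1,0.1,0.02,0,0,0,-8,1,0.15,0.03,0.03,0,0,-16,1,0.387,0.07,0.275,0,0,-21,1,0.387,0.07,0.275,0,0,-21,1,0.387,0.07,0.275,0,0,-21,1,0.387,0.07,0.275,0,0,-21,1,0.387,0.07,0.275,0,0,-21,1,0.387,0.07,0.275,0,0,-21,1,0.387,0.07,0.275,0,0,-21,1,0.387,0.07,0.275,0,0,-21,1,0.387,0.07,0.275,0,0,-21,1,0.387,0.07,0.275,0,0,-21,1,0.387,0.07,0.275,0,0,-21,1])

```text
time_s: 7.3
eef_pos: [0.4892, -0.2682, 0.1216]
tcp_rot: [0.814, -0.58, 0.001, -0.0]
force: [-0.5, 0.2, 0.2]
opening: 0.0856
finger_force: 0.0
```

Run:
```python
from h import *
from plant import vision
w=vision.capture("wrist");pickle.dump(w,open("w2.pkl","wb"));i=w["img"].copy()
Q=[[.095,.028,.042],[.025,.028,.042],[.025,-.028,.042],[.095,-.028,.042],[-.095,.028,.018],[-.095,-.028,.018]]
for q in px(w,tw([.4729,-.2262,1.9015],Q)): print(q.round(0)); cv2.circle(i,tuple(np.int32(q)),4,(0,0,255),1)
cv2.imwrite("pics/w2.png",i)
rel([.4875,-.2688,.12],1.9015-np.pi)
```

```text
[358. 425.]
[362. 347.]
[284. 347.]
[286. 425.]
[364. 175.]
[283. 174.]
sh [0.1 1.8 1.6] turn [-0.1 -0.1  0.1] at [ 0.4892 -0.2681  0.1216] t 7.35 op 0.0855 F [-0.   0.3  0.1] j [-0.21  0.39 -0.32  0.   -0.86  0.54]
```

View pics/w2.png

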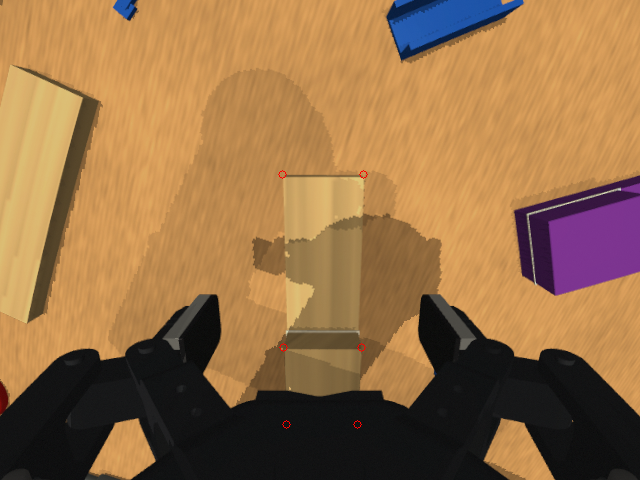

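The strip is aligned: its far corners are at (283,177) and (363,177), within 2 px of predicted. I'll descend and grip.

Call:
servo_tool(plan=[0,0.002,0.04,0,0,0,1,0,0.002,0.08,0,0,0,1,0,0.002,0.1,0,0,0,1,0,0.002,0.108,0,0,0,1,0,0.002,0.108,0,0,0,1,0,0.002,0.108,0,0,0,0.5,0,0.002,0.108,0,0,0,0.5,0,0.002,0.108,0,0,0,0.5,0,0.002,0.108,0,0,0,0.5,0,0.002,0.108,0,0,0,0.5,0,0.002,0.108,0,0,0,0.5])

```text
time_s: 8.45
eef_pos: [0.4877, -0.2698, 0.0144]
tcp_rot: [0.814, -0.581, 0.002, -0.001]
force: [-0.3, 1.5, 6.1]
opening: 0.0543
finger_force: 64.7
```

Call:
servo_tool(plan=[0,0,-0.01,0,0,0,0.5,0,0,-0.02,0,0,0,0.5,0,0,-0.035,0,0,0,0.5,0,0,-0.05,0,0,0,0.5,0,0,-0.06,0,0,0,0.5,0,0,-0.06,0,0,0,0.5])

```text
time_s: 9.05
eef_pos: [0.4872, -0.2698, 0.0742]
tcp_rot: [0.814, -0.581, 0.002, -0.001]
force: [0.3, 0.2, -1.7]
opening: 0.054
finger_force: 63.9
```

```bash
python3 -c "
from h import *
rel([.5638,-.083,.075],-1.608)"
```

```text
sh [-151.8 -133.2   -0.7] turn [-0.2 -0.1 21.1] at [ 0.4872 -0.2698  0.0742] t 9.05 op 0.054 F [ 0.3  0.2 -1.7] j [-0.21  0.45 -0.37  0.   -0.75  0.55]
```

Call:
servo_tool(plan=[-0.012,-0.01,0,0,0,2,0.5,-0.035,-0.03,0,0,0,5,0.5,-0.06,-0.052,0,0,0,8,0.5,-0.085,-0.074,0,0,0,11,0.5,-0.11,-0.096,0,0,0,15,0.5,-0.132,-0.115,0,0,0,18,0.5,-0.146,-0.128,0,0,0,20,0.5,-0.152,-0.133,0,0,0,21.1,0.5,-0.152,-0.133,0,0,0,21.1,0.5,-0.152,-0.133,0,0,0,21.1,0.5])

```text
time_s: 10.05
eef_pos: [0.5619, -0.0827, 0.0716]
tcp_rot: [-0.694, 0.72, 0.001, -0.001]
force: [-1.4, 0.1, -1.5]
opening: 0.0544
finger_force: 63.8
```

Run:
```python
from h import *
from plant import vision
s=vision.capture("scene");t=vision.capture("top");pickle.dump((s,t),open("d2.pkl","wb"))
rel([.5638,-.083,.045],-1.608)
from plant import ctrl
e=ctrl.sense()["eef_pos"]; mid=tw([e[0],e[1],1.534],[[.0461,0,0]])[0]
b=e[2]-.0144
Q=[[.095,.028,.042],[.025,.028,.042],[.025,-.028,.042],[.095,-.028,.042],[.095,-.028,0],[-.095,-.028,.018],[-.095,-.028,0]]
A=tw([mid[0],mid[1],1.534],Q)+[0,0,b]
def mk(c,x0,y0,wd,h,k=4):
    i=cv2.resize(c["img"][y0:y0+h,x0:x0+wd],None,fx=k,fy=k,interpolation=2)
    for q in px(c,A): cv2.circle(i,tuple(np.int32((q-[x0,y0]+.5)*k)),4,(0,0,255),1)
    return i
cv2.imwrite("pics/s2.png",np.hstack([mk(s,230,210,110,120),mk(t,250,160,90,120)]))
```

```text
sh [-0.3 -1.9 26.9] turn [ 0.1 -0.  -0. ] at [ 0.562  -0.0832  0.0719] t 10.15 op 0.0543 F [-0.3  0.5 -2.6] j [ 0.14  0.47 -0.34 -0.   -0.76 -0.18]
```

View pics/s2.png

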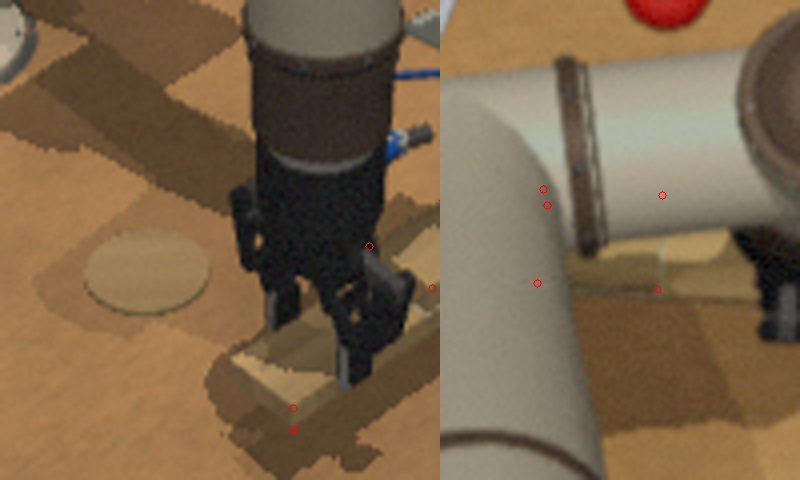

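Seen in the scene crop, the bracket is held level and its near corner at (297,405) matches the prediction. Since j1 shows the arm plane about 160 mm to the tool's +y side, I need the cross-link's height over the raised knob before going in.

Run:
```python
from h import *
s,t=pickle.load(open("d2.pkl","rb"))
i=cv2.resize(s["img"][20:320,180:500],None,fx=2.5,fy=2.0,interpolation=2)
i=cv2.resize(s["img"][20:320,180:500],None,fx=2,fy=2,interpolation=2)
az=.14; n=np.array([-np.sin(az),np.cos(az)])
for off,col in((0,(0,0,255)),(.161,(0,255,0))):
  for h in np.arange(.1,.5,.05):
    P=[.562+off*n[0],-.083+off*n[1],h]; q=(px(s,[P])[0]-[180,20]+.5)*2
    cv2.circle(i,tuple(np.int32(q)),2,col,-1); cv2.putText(i,f"{h*100:.0f}",tuple(np.int32(q)+[4,3]),0,.35,col,1)
cv2.imwrite("pics/s3.png",i)
```

```text
(no output)
```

View pics/s3.png

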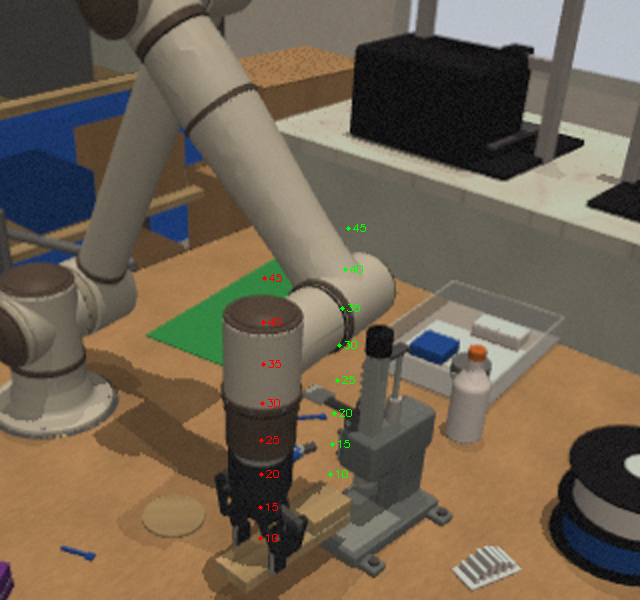

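The cross-link's centre sits about 0.28 m above the TCP, at roughly z 0.35 now. A straight-in approach would drive it into the raised knob. I'll turn the bracket about 33° and enter from the -x/-y side, where the link passes about 85 mm from the ram's axis.

```bash
python3 -c "
from h import *
rel([.4426,-.0816,.072],-2.147)"
```

```text
sh [2.900e+00 1.193e+02 1.000e-01] turn [ 0.1 -0.  30.9] at [ 0.562  -0.0832  0.0719] t 10.15 op 0.0543 F [-0.3  0.5 -2.6] j [ 0.14  0.47 -0.34 -0.   -0.76 -0.18]
```

Call:
servo_tool(plan=[0,0.008,0,0,0,1,0.5,0,0.02,0,0,0,4,0.5,0,0.035,0,0,0,8,0.5,0,0.05,0,0,0,12,0.5,0,0.066,0,0,0,16,0.5,0,0.082,0,0,0,20,0.5,0,0.098,0,0,0,24,0.5,0.002,0.11,0,0,0,28,0.5,0.003,0.118,0,0,0,30,0.5,0.003,0.119,0,0,0,31,0.5,0.003,0.119,0,0,0,31,0.5,0.003,0.119,0,0,0,31,0.5])

```text
time_s: 11.35
eef_pos: [0.4441, -0.0812, 0.0725]
tcp_rot: [-0.476, 0.879, -0.0, 0.0]
force: [-0.0, -0.4, -2.8]
opening: 0.0542
finger_force: 63.9
```

```bash
python3 -c "
from h import *
rel([.4426,-.0816,.044],-2.147);rel([.5134,.0274,.0444],-2.147)"
```

```text
sh [ 1.1  1.  28.5] turn [-0.   0.  -0.1] at [ 0.4441 -0.0812  0.0725] t 11.35 op 0.0542 F [-0.  -0.4 -2.8] j [ 0.18  0.31 -0.63  0.   -0.63 -0.76]
sh [-128.8    1.3   28.2] turn [-0.   0.  -0.1] at [ 0.4441 -0.0812  0.0725] t 11.35 op 0.0542 F [-0.  -0.4 -2.8] j [ 0.18  0.31 -0.63  0.   -0.63 -0.76]
```

Call:
servo_tool(plan=[0,0.001,0.01,0,0,0,0.5,0,0.001,0.02,0,0,0,0.5,0,0.001,0.028,0,0,0,0.5,-0.01,0.001,0.028,0,0,0,0.5,-0.025,0.001,0.028,0,0,0,0.5,-0.04,0.001,0.028,0,0,0,0.5,-0.055,0.001,0.028,0,0,0,0.5,-0.07,0.001,0.028,0,0,0,0.5,-0.08,0.001,0.028,0,0,0,0.5,-0.085,0.001,0.028,0,0,0,0.5,-0.085,0.001,0.028,0,0,0,0.5])

```text
time_s: 12.45
eef_pos: [0.4895, -0.0088, 0.0443]
tcp_rot: [-0.477, 0.879, -0.0, 0.0]
force: [-0.1, 0.2, -1.2]
opening: 0.0544
finger_force: 63.8
```

```bash
python3 -c "
from h import *
rel([.5134,.0274,.0434],-2.147)"
```

```text
sh [-43.4  -0.3   0.9] turn [-0.   0.  -0.1] at [ 0.4895 -0.0088  0.0443] t 12.45 op 0.0544 F [-0.1  0.2 -1.2] j [ 0.31  0.41 -0.56 -0.   -0.6  -0.89]
```

Call:
servo_tool(plan=[-0.008,0,0,0,0,0,0.5,-0.02,0,0,0,0,0,0.5,-0.032,0,0,0,0,0,0.5,-0.04,0,0,0,0,0,0.5,-0.043,0,0,0,0,0,0.5,-0.043,0,0,0,0,0,0.5,-0.043,0,0.003,0,0,0,0.5,-0.043,0,0.005,0,0,0,0.5,-0.043,0,0.006,0,0,0,0.5,-0.043,0,0.007,0,0,0,0.5,-0.043,0,0.007,0,0,0,0.5])

```text
time_s: 13.55
eef_pos: [0.5126, 0.0264, 0.0372]
tcp_rot: [-0.476, 0.879, 0.0, -0.0]
force: [-1.1, 0.0, -1.2]
opening: 0.0544
finger_force: 63.8
```

Run:
```python
from h import *
from plant import vision,ctrl
rel([.5134,.0274,.0364],-2.147)
s=vision.capture("scene");w=vision.capture("wrist");pickle.dump((s,w),open("d3.pkl","wb"))
e=ctrl.sense()["eef_pos"]; mid=tw([e[0],e[1],.995],[[.0461,0,0]])[0];b=e[2]-.0144
Q=[[.095,.028,.042],[.025,.028,.042],[.025,-.028,.042],[.095,-.028,.042],[.095,-.028,0],[-.095,-.028,.018],[-.095,.028,.018],[-.095,-.028,0]]
A=tw([mid[0],mid[1],.995],Q)+[0,0,b]
def mk(c,x0,y0,wd,h,k):
    i=cv2.resize(c["img"][y0:y0+h,x0:x0+wd],None,fx=k,fy=k,interpolation=2)
    for q in px(c,A): cv2.circle(i,tuple(np.int32((q-[x0,y0]+.5)*k)),3,(0,0,255),1)
    return i
cv2.imwrite("pics/s4.png",np.vstack([mk(s,280,180,135,120,5)[:, :675],cv2.resize(np.zeros((1,1,3),np.uint8),(675,1))])[:600])
q=px(w,A).round(0);print(q.tolist())
```

```text
sh [-1.3 -0.2  0.8] turn [ 0.  -0.  -0.1] at [0.5126 0.0264 0.0372] t 13.55 op 0.0544 F [-1.1  0.  -1.2] j [ 0.37  0.45 -0.51  0.   -0.61 -0.95]
[[375.0, 588.0], [385.0, 491.0], [252.0, 491.0], [263.0, 588.0], [273.0, 508.0], [245.0, 197.0], [391.0, 197.0], [254.0, 191.0]]
```

View pics/s4.png

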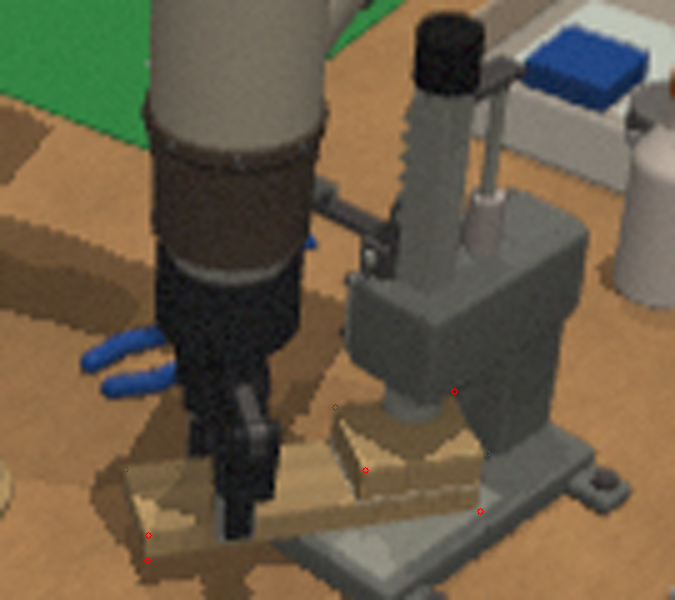

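In the scene crop the block's top corners, observed at (335,407), (483,450) and (367,470), match the prediction. The foot at (413,412) is over the block centre and the bracket is level. I'll move 1 mm on and set it down.

Call:
servo_tool(plan=[-0.001,0,0.0005,0,0,0,0.5,-0.001,0,0.001,0,0,0,0.5,-0.001,0,0.0015,0,0,0,0.5,-0.001,0,0.0015,0,0,0,0.5])

```text
time_s: 14.05
eef_pos: [0.5135, 0.0275, 0.0363]
tcp_rot: [-0.476, 0.879, -0.0, 0.0]
force: [-1.2, -0.5, 2.8]
opening: 0.0545
finger_force: 64.4
```

Call:
servo_tool(plan=[0,0,0,0,0,0,0.75,0,0,0,0,0,0,1,0,0,0,0,0,0,1,0,0,0,0,0,0,1,0,0,0,0,0,0,1,0,0,-0.015,0,0,0,1,0.003,0,-0.05,0,0,0,1,0.03,0,-0.09,0,0,0,1,0.06,0,-0.14,0,0,0,1,0.06,0,-0.18,0,0,0,0,0.06,0,-0.23,0,0,0,0,0.06,0,-0.27,0,0,0,0,0.06,0,-0.3,0,0,0,0,0.06,0,-0.3,0,0,0,0])

```text
time_s: 15.45
eef_pos: [0.4823, -0.0228, 0.341]
tcp_rot: [-0.476, 0.879, -0.002, 0.005]
force: [0.7, 0.6, -1.3]
opening: 0.0124
finger_force: 0.0
```

Run:
```python
from h import *
from plant import vision
s=vision.capture("scene");t=vision.capture("top");pickle.dump((s,t),open("d4.pkl","wb"))
s3,_=pickle.load(open("d3.pkl","rb"))
df=np.abs(s["img"].astype(int)-s3["img"]).sum(2)
print("diff in block region",df[258:285,352:378].mean().round(1),"knob region",df[182:200,362:378].mean().round(1))
pad=tw([.5712,.1164,-.037],[[-.097,0,.21]])[0];print(pad)
rel(pad,-1.608)
```

```text
diff in block region 10.1 knob region 12.1
[0.47426639 0.11998818 0.21      ]
sh [-116.1   83.   126.1] turn [ -0.    0.1 -31. ] at [ 0.4802 -0.0227  0.336 ] t 15.55 op -0.0001 F [ 0.   0.8 -0.9] j [ 0.29  0.08 -0.16 -0.   -1.33 -0.87]
```

The bracket stayed put on release. Next is the thumb pad, with the fingers shut.

Call:
servo_tool(plan=[-0.03,0.02,0,0,0,-8,0,-0.06,0.045,0,0,0,-16,0,-0.09,0.065,0,0,0,-24,0,-0.116,0.083,0,0,0,-31,0,-0.116,0.083,0.04,0,0,-31,0,-0.116,0.083,0.08,0,0,-31,0,-0.116,0.083,0.11,0,0,-31,0,-0.116,0.083,0.126,0,0,-31,0,-0.116,0.083,0.126,0,0,-31,0])

```text
time_s: 16.45
eef_pos: [0.4718, 0.1185, 0.2056]
tcp_rot: [-0.694, 0.72, 0.001, -0.005]
force: [-0.0, 0.5, -0.0]
opening: 0.0001
finger_force: 0.0
```

```bash
python3 -c "
from h import *
rel([.4743,.12,.193],-1.608)"
```

```text
sh [-1.7 -2.6 12.6] turn [ 0.5 -0.3 -0. ] at [0.4718 0.1185 0.2056] t 16.45 op 0.0001 F [-0.   0.5 -0. ] j [ 0.58  0.19 -0.37 -0.   -1.02 -0.62]
```

Call:
servo_tool(plan=[-0.001,-0.001,0.008,0,0,0,0,-0.001,-0.001,0.013,0,0,0,0,-0.001,-0.001,0.018,0,0,0,0,-0.001,-0.001,0.023,0,0,0,0,-0.001,-0.001,0.028,0,0,0,0,-0.001,-0.001,0.033,0,0,0,0,-0.001,-0.001,0.033,0,0,0,0,-0.001,-0.001,0.033,0,0,0,0,-0.001,-0.001,0.033,0,0,0,0,-0.001,-0.001,0.033,0,0,0,0,-0.001,-0.001,0.033,0,0,0,0,-0.001,-0.001,0.033,0,0,0,0,-0.001,-0.001,0.033,0,0,0,0,-0.001,-0.001,0.033,0,0,0,0])

```text
time_s: 17.85
eef_pos: [0.4756, 0.1207, 0.177]
tcp_rot: [-0.694, 0.72, -0.0, 0.0]
force: [0.0, 0.3, 2.7]
opening: 0.0001
finger_force: 1.1
```

```bash
cat > knob.py <<'E'
from h import *
from plant import vision
s=vision.capture("scene");pickle.dump(s,open("d5.pkl","wb"))
old=pickle.load(open("d4.pkl","rb"))[0]
for h in(.054,.046,.042,.038,.030): print(h,px(s,[[.5712,.1164,.262+h]]).round(1)[0])
# vertical shift of knob by template matching
T=old["img"][178:202,360:380]; W=s["img"][170:225,355:385]
r=cv2.matchTemplate(W,T,cv2.TM_CCOEFF_NORMED);_,v,_,l=cv2.minMaxLoc(r);print("shift",l[0]-5,l[1]-8,round(v,3))
df=np.abs(s["img"].astype(int)-old["img"]).sum(2);print("strip/block diff",df[268:285,352:378].mean().round(1))
rel([.4743,.12,.177],-1.608)
E
python3 knob.py
```

```text
0.054 [370.4 185.2]
0.046 [370.1 188.1]
0.042 [369.9 189.6]
0.038 [369.8 191. ]
0.03 [369.5 193.8]
shift -1 6 0.898
strip/block diff 6.4
sh [ 0.8  1.3 -0.1] turn [-0.  0.  0.] at [0.4756 0.1207 0.1769] t 17.9 op 0.0001 F [1.6 0.1 3.5] j [ 0.58  0.22 -0.41  0.   -0.94 -0.62]
```

The knob moved down 6 px, which matches 0.054 → 0.038, so the foot is on the block. I'll let go of the lever and back off.

Call:
servo_tool(plan=[0,0,0,0,0,0,0,0,0,0,0,0,0,0,0,0,0,0,0,0,0,0,0,0,0,0,0,0,0,0,0,0,0,0,0,0,-0.006,0,0,0,0,0,0,-0.014,0,0,0,0,0,0,-0.025,0,0,0,0,0,0,-0.06,0,0,0,0,0,0.01,-0.1,0,0,0,0,0,0.02,-0.14,0,0,0,0,0,0.02,-0.16,0,0,0,0,0,0.02,-0.16,0,0,0,0,0,0.02,-0.16,0,0,0,0,0,0.02,-0.16,0,0,0,0])

```text
$.plan: bad value
```

```bash
python3 knob.py
python3 - <<'E'
from h import *
s=pickle.load(open("d5.pkl","rb"));t0,s0,w0=pickle.load(open("d1.pkl","rb"))
g=lambda i:i["img"].astype(int)
# loose things elsewhere: compare to start
df=np.abs(g(s)-g(d["scene"])).sum(2)
for n,(x,y,r) in dict(disc=(266,278,12),cut=(315,250,15),prn=(424,303,12),cap=(385,341,10),glue=(414,218,10),chan=(164,373,14),strip=(300,385,14)).items(): print(n,df[y-r:y+r,x-r:x+r].mean().round(1))
# foot/block gap: column of pixels at the foot
print(px(s,[[.5712,.1164,.064]]))
E
```

```text
0.054 [370.4 185.2]
0.046 [370.1 188.1]
0.042 [369.9 189.6]
0.038 [369.8 191. ]
0.03 [369.5 193.8]
shift -1 6 0.897
strip/block diff 6.7
sh [ 0.8  1.2 -0.1] turn [-0.  0.  0.] at [0.4755 0.1207 0.1769] t 17.95 op 0.0001 F [ 1.3 -0.1  2.3] j [ 0.58  0.22 -0.41  0.   -0.94 -0.62]
disc 9.8
cut 67.1
prn 10.4
cap 10.7
glue 9.9
chan 9.9
strip 9.2
[[362.049519   265.73565529]]
```

Call:
servo_tool(plan=[0,0,0,0,0,0,0,0,0,0,0,0,0,0,0,0,0,0,0,0,0,0,0,-0.006,0,0,0,0,0,0,-0.014,0,0,0,0,0,0,-0.025,0,0,0,0,0,0,-0.06,0,0,0,0,0,0.01,-0.1,0,0,0,0,0,0.02,-0.14,0,0,0,0,0,0.02,-0.16,0,0,0,0,0,0.02,-0.16,0,0,0,0,0,0.02,-0.16,0,0,0,0])

```text
time_s: 19.15
eef_pos: [0.4548, 0.1213, 0.3369]
tcp_rot: [-0.694, 0.72, 0.0, 0.0]
force: [-0.3, 0.2, 0.1]
opening: -0.0
finger_force: 0.0
```

```bash
python3 knob.py
python3 - <<'E'
from h import *
s=pickle.load(open("d5.pkl","rb"))
a=d["scene"]["img"];b=s["img"]
m=lambda i:cv2.inRange(cv2.cvtColor(i,cv2.COLOR_BGR2HSV)[235:262,290:340],(100,120,20),(130,255,255))
for i in(a,b):
    M=cv2.moments(m(i),True);print("cutters blue",M["m00"],M["m10"]/M["m00"],M["m01"]/M["m00"])
E
```

```text
0.054 [370.4 185.2]
0.046 [370.1 188.1]
0.042 [369.9 189.6]
0.038 [369.8 191. ]
0.03 [369.5 193.8]
shift -1 6 0.925
strip/block diff 6.3
sh [  0.3 -20.  158.9] turn [ 0.1 -0.  -0. ] at [0.4546 0.1211 0.336 ] t 19.2 op 0.0 F [-1.   0.2  0.2] j [ 0.61  0.06 -0.18 -0.   -1.33 -0.64]
cutters blue 221.0 23.1131221719457 15.248868778280542
cutters blue 216.0 22.953703703703702 15.38888888888889
```

The ram is still down, and the cutters and the rest are where they were. Handing in.

```bash
python3 -c "
from plant import ctrl
print(ctrl.finish_job())"
```

```text
the job is handed in; nothing more can be done
None
```

The job is handed in at about 19 s: the bracket lies flat with its block under the foot, turned about 33° from the press axis to keep the arm clear of the raised knob, and the ram sank from 0.054 to about 0.038 onto the block with the lever let go.

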